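Unlock the stabilising pot and crack its stuck lid open to vent

TASK

The lid of the stabilising pot is locked and has stuck to its tacky gasket. Turn the lid by its grey fin handle until its red pointer faces the white mark on the pot, then pull it straight up until the gasket lets go, without letting it fly wide open. Finish while still gripping the lid, holding it about a centimetre open so that the pot can vent, and leave the other things on the bench where they are.

Things in the scene. Friction and masses are not known exactly. Their poses are not given: they have to be found in the camera images.
- pot: aluminium pot on a 140 x 140 mm dark plate screwed to the bench, with a blue bayonet ring (outer radius 68 mm, top 82 mm above the bench). Origin: centre of the underside on the bench, which is also the lid's axis; z up; the white mark lies in the direction of its -x axis. It cannot move
- pot_mark (a point): middle of the white mark, a 22 x 6 mm radial stripe on a blue tab that sticks out beside a gap in the blue ring, 79 mm from the lid's axis, 76.5 mm above the bench
- lid: black round lid, 100 mm across and 10 mm thick, about 0.35 kg with its stem, guided upright on the pot's axis: it can only turn and rise. Origin: centre of its underside on the axis, 66 mm above the bench when shut; its -x axis points along the red pointer. A grey fin handle stands on top along its x axis, over the axis of the pot
- lid_grip (a point): point to grip the grey fin handle: on the lid's axis, 13 mm below the top of the fin, 100 mm above the bench when shut. The fin is 60 mm long (along the x axis) and 14 mm thick (y axis), from 79 to 113 mm above the bench, with a 66 x 22 mm foot below that
- lid_pointer (a point): outer end of the red pointer on the lid, 58 mm from the axis, 76 mm above the bench when shut. Two lugs at the lid's edge, the red one under the pointer and a black one opposite, are caught under the blue ring unless they stand at the ring's two gaps
- lid_turn (a joint): angle of the lid (rad): 0 when the red pointer faces the white mark, growing as the lid turns anticlockwise seen from above; starts between 0.5 and 1.3, stops at -0.7 and 1.5; about 0.1 N m of friction. The lugs clear the ring only within about 0.16 of 0; elsewhere the lid rises no more than about 2 mm
- lid_lift (a joint): height of the lid above its shut position (m): 0 shut, stop at 0.022. The gasket holds with about 13 N at first on top of the lid's weight of 3.4 N, and its hold fades to about 1 N by 0.007; a lid that is let go drops shut again
- masking_tape: roll of masking tape lying flat, 96 mm across, 24 mm high; bystander; origin: centre of the underside
- offcut_2: flat wooden offcut, 60 x 75 x 18 mm; bystander; origin: centre of the underside
- eraser: white eraser in a blue sleeve, 19 x 42 x 13 mm; bystander; origin: centre of the underside
- spoon_blank: pale sawn spoon blank, 55 x 188 x 22 mm; bystander; origin: centre of the underside
- sanding_block: cork sanding block, 64 x 112 x 33 mm; bystander; origin: centre of the underside

How it is judged (in metres and radians):
On the way, in this order (a step that is already met when the one before it is completed fails the run):
1. the red pointer faces the white mark (within 0.15 rad) with the lid still down (less than 3 mm up) (value of joint lid_turn between -0.15 and 0.15 rad and value of joint lid_lift below 0.003 m), for 0.1 s.
2. the lid is broken free of the gasket: 6 to 16 mm open, gripped (value of joint lid_lift between 0.006 and 0.016 m and contact force between the fingers and lid above 1.5 N), for 0.2 s.
At the end, for the whole second after the job is handed in: the lid is held still by the fingers (contact force over 1.5 N, under 5 mm/s) 6 to 16 mm above its shut position, its red pointer within 0.25 rad of the white mark (all of step 2 and velocity of joint lid_lift between -0.005 and 0.005 m/s and value of joint lid_turn between -0.25 and 0.25 rad); the arm keeps its last pose, push and grip.
It fails at once if the lid flies wide open (more than 20 mm) (value of joint lid_lift above 0.02 m).
It fails at once if a bystander is moved by more than 20 mm (distance of any of masking_tape, offcut_2, eraser, spoon_blank, sanding_block from where it was at the start of the episode above 0.02 m).
It also fails if it takes over 35 s, if anything falls off the work surface, if the arm or the gripper's body presses on something with over 40 N, if the wrist force passes 120 N, or if a joint passes its speed limit or range.

ROBOT

A 6-joint arm with a two-finger parallel gripper is mounted at the origin on a cart in front of the work surface, level with it; the furniture and walls round the work are solid. World frame = base frame: x ahead of the robot, y to its left, z up, the work surface at z = 0. Lengths are in m, angles in degrees, forces in N, time in s.
With the tool pointing down it reaches from about 0.25 to 0.725 m from the base axis. Payload 9.7 kg.
Tool frame: the origin (TCP) lies on the centre line of the jaws, within the pads' length; the fingertips stand 19 mm ahead of it and the grasp point (between the pads) is the TCP (bot.tcp_to_tips is the z of the fingertips in the tool frame, in m); z points along the fingers, y is the line along which they close (so a half turn about z gives the same grasp; the last joint's range is limited). The gripper opens to 85 mm and grips with 20 to 120 N. Pads are 22 mm wide; open, the fingers measure 114 mm over their backs; the gripper's body (76 mm by 85 mm) begins 54 mm behind the grasp point. The pads swing forward as they close: fully open they stand 13 mm farther back than shut.
Start: joints at [69.729, 4.979, 10.078, 95.1, 0, 90], TCP at [0.191, 0.516, 0.25] pointing down, gripper open.
Joint ranges: [-179.16, 179.16], [-48.56, 103.87], [-65.8, 70.77], [-126.05, 130.52], [-82.76, 87.17], [-180, 180]. Speed limits (degrees/s): [127.2, 127.2, 147.25, 180, 180, 180].

INTERFACE

Orientations are given as [roll, pitch, yaw] about the fixed x, y, z axes, in that order (R = Rz(yaw) Ry(pitch) Rx(roll)).
In Python, from workcell import bot gives the robot as it stands. The module is installed in compiled form; this text tells all that it offers.
- The arm moves only by the tool play_rows, never from a script. Its argument "increments" is a list of rows, each an object with "slide": the shift along the tool's x, y, z in mm, a list of three; "angular": the turn, a rotation vector about the tool's x, y, z in degrees, a list of three; "claw": the opening, from -1 (shut) to 1 (fully open). In form: [{"slide": [x, y, z], "angular": [rx, ry, rz], "claw": claw}, ...]. A call has 1 to 8 rows; each row shifts and turns the commanded pose from where the row before left it, along the tool's axes as they then stand; what a row does not reach is not made up. A row lasts 1/10 s, in which the tool goes at most 50 mm and 8.59 degrees, less where a joint would pass 70% of its speed; a pose out of reach is approached as far as the arm can. A call is refused whole if a number of a shift passes 50 or a number of a turn 8.59, either way. A call with a gripper value outside its range is refused whole. The fingers move at their own pace and stop on an object; "squeeze" is the grip in N (left out, the last holds). Time passes only in rows, so rows that do not move let the fingers close. It gives the time, the measured TCP pose, the force, the opening and the grip force at its end, in the units of the state.
- bot.get_obs(): the state, without advancing time (a new reading comes with each control period).
- bot.camera(name): name is "side" or "top"; returns the picture (400x640x3 uint8, red, green, blue); there is no depth.
- bot.camera_info(name): a dict with "fovy" (degrees; the focal length in pixels is half the picture's height over the tangent of half this angle, whatever the lens; pixels are square), "cx", "cy" (the principal point, pixels), "k1" (the pictures are not rectified: a ray, as slopes to the right and down, at radius r is drawn at 1 + k1 r^2 times it, then the intrinsics apply), "R" (3x3) and "t" (3): a world point X has camera coordinates R X + t. Camera axes: x right, y down, z forward; pixel columns grow to the right and rows downward; lengths in m; the calibration is good to about 2 mm. A picture is of the moment at which its call begins. camera_info takes no time and is no camera call.
- bot.job_done(): hands the job in; it is judged then, once.
The state is a dict: "time": time; "q": joint angles; "qd": joint speeds; "joint_efforts": joint torques, N m; "ee_pos": TCP position; "tcp_rot": TCP orientation; "wrist_force": force on the tool from outside, world axes, zero at the start; "torque": the same for the moment, N m; "opening": finger opening in m; "grasp_force": force on a finger pad.
Only numpy, scipy, OpenCV 4.12 (cv2) and the standard library are available. Lean on these libraries where they do the work, as an engineer would, in place of code of your own. Each camera call takes 0.05 s, during which the arm holds its last target. There are 200 camera calls.

## Working session

There is one attempt and no reset: what is moved stays moved. The work goes in short steps, Python scripts to look and compute and a tool call to move; the robot and the scene stay as the last step left them, time stands still between calls to the robot, and variables do not carry over. Pictures are saved under pics/ and viewed, at most 10 in all, crops included, and the job is handed in when it is done.

Besides the shell and the picture viewer there is one more tool, called after "Call:" as name(argument=value, ...) on one line, values as JSON. play_rows: Moves the arm, as the interface text tells. Its arguments: {"type":"object","properties":{"increments":{"type":"array"},"squeeze":{"type":"number"}},"required":["increments"]}

```bash
mkdir -p pics; python3 - <<'E'
from workcell import bot
import cv2
for n in("side","top"):
    cv2.imwrite(f"pics/{n}0.png",bot.camera(n)[:,:,::-1]); print({k:(v.tolist() if hasattr(v,'tolist') else v) for k,v in bot.camera_info(n).items()})
print(bot.get_obs())
E
```

```text
{'fovy': 45.88623044256199, 'cx': 316.47799654258586, 'cy': 195.97778195139412, 'k1': -0.11881749050296221, 'R': [[0.9999018588076279, -0.01385770150592684, -0.002058363919009121], [-0.009838180450880042, -0.589948573943894, -0.8073808830452834], [0.009974114420156166, 0.8073218962783918, -0.5900270102554589]], 't': [-0.5758469731849504, 0.07343063176229198, 1.3633311891900475]}
{'fovy': 47.374085398453396, 'cx': 319.6737890096367, 'cy': 197.5101878519761, 'k1': 0.0016477200144534554, 'R': [[-0.0025021042837742166, -0.9999968342744342, -0.00026629919852994954], [-0.9896809246745966, 0.0025144446463714297, -0.14326669153489788], [0.14326690758646385, -9.491696557041079e-05, -0.9896840830191125]], 't': [0.012816292241563438, 0.5969800169894475, 1.4731575360753555]}
{'time': 0.1, 'q': array([6.97284745e+01, 5.00704107e+00, 1.00389353e+01, 9.50989466e+01,
       1.36131058e-03, 8.99997740e+01]), 'qd': array([-0.1307891 , -0.11631911,  0.09580855,  0.00819671,  0.00922982,
       -0.05484744]), 'joint_efforts': array([-3.74274596e-04, -5.21559763e+01,  4.65653801e+01,  1.58596697e-02,
       -1.62939750e-05, -1.71356783e-05]), 'ee_pos': array([0.1904898 , 0.51576665, 0.24966213]), 'tcp_rot': array([-1.79932948e+02, -1.36157418e-03,  1.59728699e+02]), 'wrist_force': array([-0.34522159, -0.15227978,  0.52021185]), 'torque': array([0.00822263, 0.01101273, 0.0108199 ]), 'grasp_force': 0.0, 'opening': 0.0855273585010001}
```

View pics/top0.png

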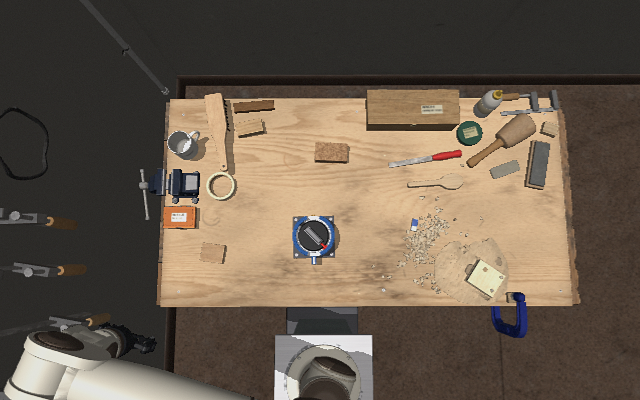

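View pics/side0.png

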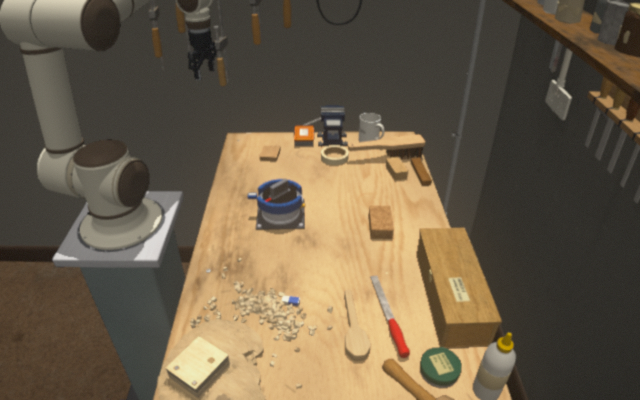

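The top view shows the pot at about (315,237), with its tab and white mark at (317,260). The fin runs from upper left to lower right, and the red pointer is near (325,246). I'll zoom in and measure these.

```bash
cat > h.py <<'E'
import numpy as np, cv2
from workcell import bot
def K(i):
    f=200/np.tan(np.radians(i["fovy"]/2)); return np.array([[f,0,i["cx"]],[0,f,i["cy"]],[0,0,1.]]),np.array([i["k1"],0,0,0,0])
def unproj(n,uv,z):
    i=bot.camera_info(n);k,d=K(i);R=np.array(i["R"]);t=np.array(i["t"])
    p=cv2.undistortPoints(np.array([[uv]],float),k,d)[0,0]
    c=-R.T@t; r=R.T@np.array([p[0],p[1],1]); return c+r*(z-c[2])/r[2]
def proj(n,X):
    i=bot.camera_info(n);k,d=K(i);R=np.array(i["R"])
    return cv2.projectPoints(np.array([X],float),cv2.Rodrigues(R)[0],np.array(i["t"],float),k,d)[0][0,0]
E
python3 - <<'E'
from h import *
im=cv2.imread("pics/top0.png"); c=im[205:275,275:355]
cv2.imwrite("pics/z.png",cv2.resize(c,None,fx=8,fy=8,interpolation=cv2.INTER_CUBIC))
h=cv2.cvtColor(im,cv2.COLOR_BGR2HSV); m=np.zeros(im.shape[:2],bool); m[205:275,275:355]=1
b=cv2.inRange(h,(100,120,60),(125,255,255)).astype(bool)&m
r=(((h[...,0]<8)|(h[...,0]>172))&(h[...,1]>150)&(h[...,2]>90))&m
pts=np.argwhere(b)[:,::-1]; up=pts[pts[:,1]<255]
print(cv2.minEnclosingCircle(up.astype(np.float32)))
e=cv2.minEnclosingCircle(up.astype(np.float32))[0]; print("pot",unproj("top",e,.082))
print("red",np.argwhere(r)[:,::-1].mean(0),unproj("top",np.argwhere(r)[:,::-1].mean(0),.076))
E
```

```text
((313.1474914550781, 235.2439727783203), 21.34859848022461)
pot [0.46937848 0.03250961 0.082     ]
red [323.4 245.6] [ 4.36539745e-01 -2.33162391e-04  7.60000000e-02]
```

View pics/z.png

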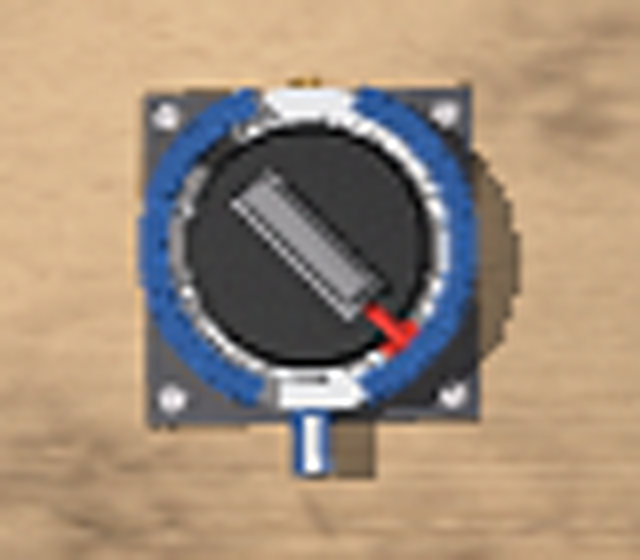

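The crop shows the ring centred at about (310,247) and the white mark at (313,445). The fin top runs from (250,188) to (366,297), and the red pointer tip is at (412,335). I'll convert these to world coordinates.

```bash
python3 - <<'E'
from h import *
f=lambda x,y,z:unproj("top",(275+(x+.5)/8-.5,205+(y+.5)/8-.5),z)[:2]
pc=f(310,247,.082);mk=f(313,445,.0765);a=f(250,188,.113);b=f(366,297,.113);lc=f(308,244,.076);tip=f(405,340,.076)
print("pot",pc,"mark",mk,np.hypot(*(mk-pc)),"fin c",(a+b)/2,"len",np.hypot(*(b-a)),"lid",lc)
ang=lambda v:np.degrees(np.arctan2(v[1],v[0]))
print("mark dir",ang(mk-pc),"fin dir",ang(b-a),"tip dir",ang(tip-pc),np.hypot(*(tip-pc)))
E
```

```text
pot [0.4687587  0.03198176] mark [0.39031968 0.03090279] 0.07844644849109723 fin c [0.46867925 0.0323775 ] len 0.062366493636171125 lid [0.4703293  0.03286897]
mark dir -179.21191626450883 fin dir -133.26477419570216 tip dir -134.21303663836105 0.052907283018887405
```

Call:
play_rows(increments=[{"slide":[0,0,0],"angular":[0,0,8],"claw":1},{"slide":[0,0,0],"angular":[0,0,8],"claw":1},{"slide":[0,0,0],"angular":[0,0,8],"claw":1},{"slide":[0,0,0],"angular":[0,0,8],"claw":1},{"slide":[0,0,0],"angular":[0,0,8],"claw":1},{"slide":[0,0,0],"angular":[0,0,8],"claw":1},{"slide":[0,0,0],"angular":[0,0,8],"claw":1},{"slide":[0,0,0],"angular":[0,0,8],"claw":1}])

```text
time: 0.9
ee_pos: [0.1905, 0.5158, 0.2499]
tcp_rot: [-180.0, 0.0, 95.4]
wrist_force: [-0.2, 0.8, 1.1]
opening: 0.0853
grasp_force: 0.0
```

Call:
play_rows(increments=[{"slide":[0,0,0],"angular":[0,0,8],"claw":1},{"slide":[0,0,0],"angular":[0,0,8],"claw":1},{"slide":[0,0,0],"angular":[0,0,8],"claw":1},{"slide":[0,0,0],"angular":[0,0,8],"claw":1},{"slide":[0,0,0],"angular":[0,0,8],"claw":1},{"slide":[0,0,0],"angular":[0,0,8],"claw":1},{"slide":[0,0,0],"angular":[0,0,1],"claw":1},{"slide":[0,0,0],"angular":[0,0,0],"claw":1}])

```text
time: 1.7
ee_pos: [0.2861, 0.4624, 0.2499]
tcp_rot: [-175.4, 0.8, 56.1]
wrist_force: [-0.7, 1.3, 0.0]
opening: 0.0858
grasp_force: 0.0
```

```bash
cat >> h.py <<'E'
from scipy.spatial.transform import Rotation as Ro
def go(X):
    o=bot.get_obs(); R=Ro.from_euler("xyz",o["tcp_rot"],degrees=True)
    print("t",o["time"],"pos",o["ee_pos"].round(4),"rpy",o["tcp_rot"].round(2),"F",o["wrist_force"].round(1),"T",o["torque"].round(2),"open",round(o["opening"],4),"grip",o["grasp_force"])
    print("slide mm",(R.inv().apply(np.array(X)-o["ee_pos"])*1000).round(1))
E
python3 -c "
from h import *
go([.469,.032,.25])"
```

```text
t 1.7 pos [0.2861 0.4624 0.2499] rpy [-175.44    0.79   56.09] F [-0.7  1.3  0. ] T [-0.04 -0.05 -0.  ] open 0.0858 grip 0.0
slide mm [-255.1  391.   -27.8]
```

```bash
python3 -c "
from h import *
o=bot.get_obs();print(o['q'].round(1),o['qd'].round(1));go([.469,.032,.25])"
```

```text
[ 56.    4.8   9.8  95.7   4.6 179.9] [ 2.5 -0.1  0.2 -0.2  0.1  0.1]
t 1.7 pos [0.2861 0.4624 0.2499] rpy [-175.44    0.79   56.09] F [-0.7  1.3  0. ] T [-0.04 -0.05 -0.  ] open 0.0858 grip 0.0
slide mm [-255.1  391.   -27.8]
```

Call:
play_rows(increments=[{"slide":[0,0,0],"angular":[0,0,-8.5],"claw":1},{"slide":[0,0,0],"angular":[0,0,-8.5],"claw":1},{"slide":[0,0,0],"angular":[0,0,-8.5],"claw":1},{"slide":[0,0,0],"angular":[0,0,-8.5],"claw":1},{"slide":[0,0,0],"angular":[0,0,-8.5],"claw":1},{"slide":[0,0,0],"angular":[0,0,-8.5],"claw":1},{"slide":[0,0,0],"angular":[0,0,-8.5],"claw":1},{"slide":[0,0,0],"angular":[0,0,-8.5],"claw":1}])

```text
time: 2.5
ee_pos: [0.2838, 0.4639, 0.2501]
tcp_rot: [-177.6, -4.0, 124.6]
wrist_force: [1.2, 0.4, -0.7]
opening: 0.0851
grasp_force: 0.0
```

Call:
play_rows(increments=[{"slide":[0,0,0],"angular":[0,0,-8.5],"claw":1},{"slide":[0,0,0],"angular":[0,0,-8.5],"claw":1},{"slide":[0,0,0],"angular":[0,0,-8.5],"claw":1},{"slide":[0,0,0],"angular":[0,0,-8.5],"claw":1},{"slide":[0,0,0],"angular":[0,0,-8.5],"claw":1},{"slide":[0,0,0],"angular":[0,0,-8.5],"claw":1},{"slide":[0,0,0],"angular":[0,0,-8.5],"claw":1},{"slide":[0,0,0],"angular":[0,0,-8.5],"claw":1}])

```text
time: 3.3
ee_pos: [0.2838, 0.4639, 0.2501]
tcp_rot: [177.2, -3.7, -167.2]
wrist_force: [0.5, 0.5, -0.4]
opening: 0.0858
grasp_force: 0.0
```

```bash
cat >> h.py <<'E'
def turn(yaw):
    o=bot.get_obs(); R=Ro.from_euler("xyz",o["tcp_rot"],degrees=True)
    print("q",o['q'].round(1),"rotvec",(R.inv()*Ro.from_euler("xyz",[180,0,yaw],degrees=True)).as_rotvec(degrees=True).round(2))
E
python3 -c "
from h import *
go([.469,.032,.25]);turn(-133.3)
o=bot.get_obs();turn(o['tcp_rot'][2])"
```

```text
t 3.3 pos [0.2838 0.4639 0.2501] rpy [ 177.22   -3.7  -167.22] F [ 0.5  0.5 -0.4] T [-0.02 -0.02  0.03] open 0.0858 grip 0.0
slide mm [ -84.9 -461.3  -27.7]
q [56.3  4.8  9.8 95.7  4.6 43.6] rotvec [  3.79  -2.77 -33.99]
q [56.3  4.8  9.8 95.7  4.6 43.6] rotvec [ 2.78 -3.7  -0.09]
```

Next I'll remove the tilt (one row) and finish the yaw with four rows of −8.5.

Call:
play_rows(increments=[{"slide":[0,0,0],"angular":[2.78,-3.7,-0.1],"claw":1},{"slide":[0,0,0],"angular":[0,0,-8.5],"claw":1},{"slide":[0,0,0],"angular":[0,0,-8.5],"claw":1},{"slide":[0,0,0],"angular":[0,0,-8.5],"claw":1},{"slide":[0,0,0],"angular":[0,0,-8.5],"claw":1},{"slide":[0,0,0],"angular":[0,0,0],"claw":1}])

```text
time: 3.9
ee_pos: [0.284, 0.4638, 0.2501]
tcp_rot: [-180.0, -0.0, -133.4]
wrist_force: [0.7, -0.5, 0.5]
opening: 0.0854
grasp_force: 0.0
```

```bash
python3 -c "
from h import *
go([.469,.032,.25]);turn(-133.3)"
```

```text
t 3.9 pos [0.284  0.4638 0.2501] rpy [-1.7999e+02 -2.0000e-02 -1.3345e+02] F [ 0.7 -0.5  0.5] T [0.   0.02 0.02] open 0.0854 grip 0.0
slide mm [ 1.863e+02 -4.313e+02  3.000e-01]
q [58.5  4.1  9.2 95.1 -0.  12. ] rotvec [-0.01 -0.02 -0.15]
```

Call:
play_rows(increments=[{"slide":[11.6,-27,0],"angular":[0,0,0],"claw":1},{"slide":[11.6,-27,0],"angular":[0,0,0],"claw":1},{"slide":[11.6,-27,0],"angular":[0,0,0],"claw":1},{"slide":[11.6,-27,0],"angular":[0,0,0],"claw":1},{"slide":[11.6,-27,0],"angular":[0,0,0],"claw":1},{"slide":[11.6,-27,0],"angular":[0,0,0],"claw":1},{"slide":[11.6,-27,0],"angular":[0,0,0],"claw":1},{"slide":[11.6,-27,0],"angular":[0,0,0],"claw":1}])

```text
time: 4.7
ee_pos: [0.377, 0.2463, 0.2504]
tcp_rot: [-180.0, 0.0, -133.9]
wrist_force: [-0.4, 0.2, -0.4]
opening: 0.0851
grasp_force: 0.0
```

Call:
play_rows(increments=[{"slide":[11.6,-27,0],"angular":[0,0,0],"claw":1},{"slide":[11.6,-27,0],"angular":[0,0,0],"claw":1},{"slide":[11.6,-27,0],"angular":[0,0,0],"claw":1},{"slide":[11.6,-27,0],"angular":[0,0,0],"claw":1},{"slide":[11.6,-27,0],"angular":[0,0,0],"claw":1},{"slide":[11.6,-27,0],"angular":[0,0,0],"claw":1},{"slide":[11.6,-27,0],"angular":[0,0,0],"claw":1},{"slide":[11.6,-26,0],"angular":[0,0,0],"claw":1}])

```text
time: 5.5
ee_pos: [0.4686, 0.0306, 0.2504]
tcp_rot: [-180.0, -0.0, -133.9]
wrist_force: [-0.2, 0.4, 0.4]
opening: 0.0853
grasp_force: 0.0
```

Call:
play_rows(increments=[{"slide":[0,0,25],"angular":[0,0,0],"claw":1},{"slide":[0,0,25],"angular":[0,0,0],"claw":1},{"slide":[0,0,25],"angular":[0,0,0],"claw":1},{"slide":[0,0,15],"angular":[0,0,0],"claw":1},{"slide":[0,0,0],"angular":[0,0,0],"claw":1}])

```text
time: 6.0
ee_pos: [0.4674, 0.0315, 0.1586]
tcp_rot: [179.9, -0.1, -133.8]
wrist_force: [-0.1, -0.1, 0.4]
opening: 0.0854
grasp_force: 0.0
```

```bash
python3 - <<'E'
from h import *
go([.469,.032,.102]);turn(-133.3)
a=bot.camera("side"); print(proj("side",[.469,.032,.1]))
u,v=proj("side",[.469,.032,.12]).astype(int)
s=a[v-50:v+50,u-65:u+65,::-1]; cv2.imwrite("pics/s1.png",cv2.resize(s,None,fx=6,fy=6,interpolation=cv2.INTER_CUBIC))
E
```

```text
t 6.0 pos [0.4674 0.0315 0.1586] rpy [ 1.7989e+02 -1.4000e-01 -1.3380e+02] F [-0.1 -0.1  0.4] T [ 0.03  0.   -0.01] open 0.0854 grip 0.0
slide mm [-1.6 -0.9 56.6]
q [  3.9  -6.9 -11.8  85.3  -0.  -42.3] rotvec [ 0.11 -0.14 -0.5 ]
[278.44458272 185.08508037]
```

View pics/s1.png

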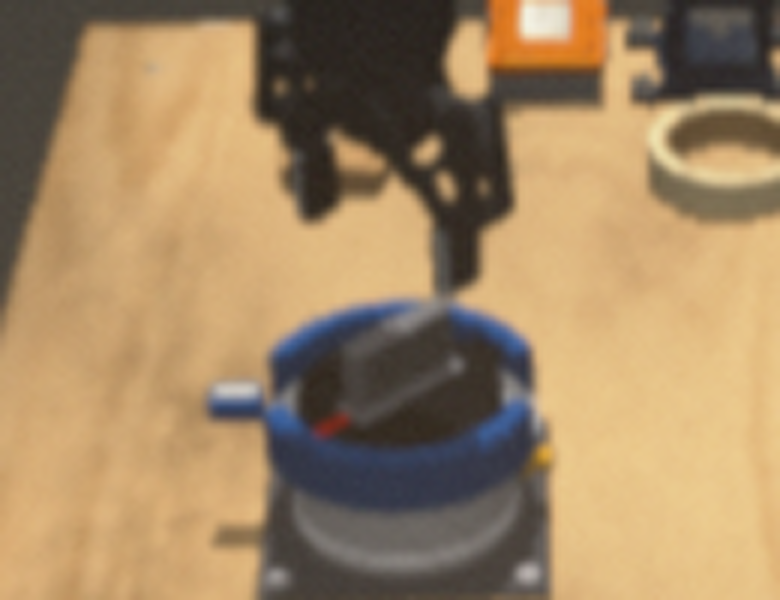

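In the crop, the open fingers (tips at about (315,215) and (460,285)) straddle the fin at (400,340). I'll descend and close.

Call:
play_rows(increments=[{"slide":[-0.4,-0.3,15],"angular":[0,0,0],"claw":1},{"slide":[-0.4,-0.3,15],"angular":[0,0,0],"claw":1},{"slide":[-0.4,-0.3,15],"angular":[0,0,0],"claw":1},{"slide":[-0.4,0,10],"angular":[0,0,-0.5],"claw":1},{"slide":[0,0,0],"angular":[0,0,0],"claw":1},{"slide":[0,0,0],"angular":[0,0,0],"claw":0.2},{"slide":[0,0,0],"angular":[0,0,0],"claw":-0.2},{"slide":[0,0,0],"angular":[0,0,0],"claw":-0.4}], squeeze=30)

```text
time: 6.85
ee_pos: [0.4705, 0.0316, 0.1061]
tcp_rot: [-179.9, 0.0, -133.2]
wrist_force: [0.2, -0.3, 0.7]
opening: 0.0437
grasp_force: 0.0
```

Call:
play_rows(increments=[{"slide":[0,0,0],"angular":[0,0,0],"claw":-0.5},{"slide":[0,0,0],"angular":[0,0,0],"claw":-0.6},{"slide":[0,0,0],"angular":[0,0,0],"claw":-0.7},{"slide":[0,0,0],"angular":[0,0,0],"claw":-1},{"slide":[0,0,0],"angular":[0,0,0],"claw":-1},{"slide":[0,0,0],"angular":[0,0,0],"claw":-1}])

```text
time: 7.45
ee_pos: [0.4701, 0.0316, 0.1056]
tcp_rot: [-180.0, -0.0, -133.2]
wrist_force: [-1.7, 0.3, 4.7]
opening: 0.0138
grasp_force: 29.5
```

```bash
python3 -c "
from h import *
go([.469,.032,.102]);turn(-179.2)"
```

```text
t 7.45 pos [0.4701 0.0316 0.1056] rpy [-179.99   -0.   -133.22] F [-1.7  0.3  4.7] T [0.08 0.55 0.02] open 0.0138 grip 29.465998113155365
slide mm [0.5 1.1 3.6]
q [  3.9  -6.2 -17.   79.2  -0.  -42.9] rotvec [-1.000e-02  0.000e+00  4.598e+01]
```

Call:
play_rows(increments=[{"slide":[0,0,0],"angular":[0,0,0],"claw":-1},{"slide":[0,0,0],"angular":[0,0,3],"claw":-1},{"slide":[0,0,0],"angular":[0,0,3],"claw":-1},{"slide":[0,0,0],"angular":[0,0,3],"claw":-1},{"slide":[0,0,0],"angular":[0,0,3],"claw":-1},{"slide":[0,0,0],"angular":[0,0,3],"claw":-1},{"slide":[0,0,0],"angular":[0,0,3],"claw":-1},{"slide":[0,0,0],"angular":[0,0,3],"claw":-1}], squeeze=60)

```text
time: 8.25
ee_pos: [0.4701, 0.0317, 0.1057]
tcp_rot: [-180.0, 0.0, -154.3]
wrist_force: [-3.3, 0.5, 6.2]
opening: 0.0133
grasp_force: 62.4
```

```bash
python3 -c "
from h import *
go([.469,.032,.102]);turn(-179.2)"
```

```text
t 8.25 pos [0.4701 0.0317 0.1057] rpy [-179.99    0.   -154.33] F [-3.3  0.5  6.2] T [0.1  0.67 0.1 ] open 0.0133 grip 62.40269422531128
slide mm [0.8 0.7 3.7]
q [  3.9  -6.2 -17.   79.2  -0.  -21.8] rotvec [-1.000e-02  0.000e+00  2.487e+01]
```

Call:
play_rows(increments=[{"slide":[0,0,0],"angular":[0,0,3.2],"claw":-1},{"slide":[0,0,0],"angular":[0,0,3.2],"claw":-1},{"slide":[0,0,0],"angular":[0,0,3.2],"claw":-1},{"slide":[0,0,0],"angular":[0,0,3.2],"claw":-1},{"slide":[0,0,0],"angular":[0,0,3.2],"claw":-1},{"slide":[0,0,0],"angular":[0,0,3.2],"claw":-1},{"slide":[0,0,0],"angular":[0,0,3.2],"claw":-1},{"slide":[0,0,0],"angular":[0,0,2.4],"claw":-1}])

```text
time: 9.05
ee_pos: [0.4701, 0.0318, 0.1057]
tcp_rot: [180.0, 0.0, -179.1]
wrist_force: [-2.6, -0.1, 6.1]
opening: 0.0129
grasp_force: 62.4
```

Call:
play_rows(increments=[{"slide":[0,0,0],"angular":[0,0,0],"claw":-1},{"slide":[0,0,0],"angular":[0,0,0],"claw":-1}])

```text
time: 9.25
ee_pos: [0.47, 0.0318, 0.1057]
tcp_rot: [180.0, 0.0, -179.0]
wrist_force: [-2.7, 1.3, 6.7]
opening: 0.0131
grasp_force: 62.6
```

```bash
python3 - <<'E'
from h import *
go([.469,.032,.102]);turn(-179.2)
a=bot.camera("top")[205:275,275:355,::-1]; b=bot.camera("side")[145:235,235:325,::-1]
z=lambda s:cv2.resize(s,(390,390),interpolation=cv2.INTER_CUBIC)
cv2.imwrite("pics/s2.png",np.hstack([z(a),z(b)]))
E
```

```text
t 9.25 pos [0.47   0.0318 0.1057] rpy [ 179.99    0.   -179.02] F [-2.7  1.3  6.7] T [ 0.32  0.7  -0.09] open 0.0131 grip 62.60466814041138
slide mm [1.  0.3 3.7]
q [  3.9  -6.2 -17.   79.2   0.    2.9] rotvec [0.01 0.   0.18]
```

View pics/s2.png

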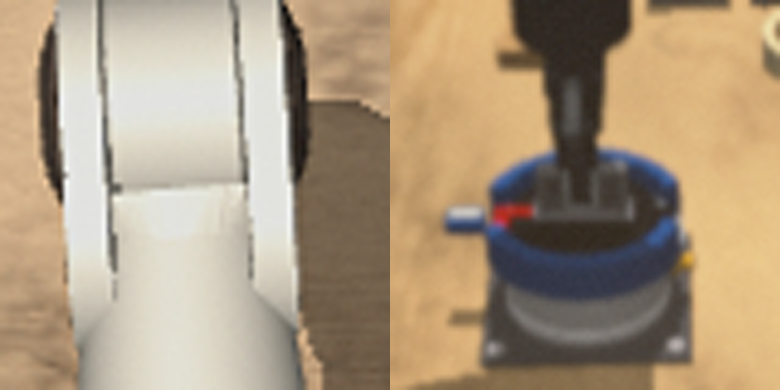

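The side crop shows the red pointer at (515,213) in line with the white mark at (465,215). I'll lift gently in 0.5 mm rows.

Call:
play_rows(increments=[{"slide":[0,0,-0.5],"angular":[0,0,0],"claw":-1},{"slide":[0,0,-0.5],"angular":[0,0,0],"claw":-1},{"slide":[0,0,-0.5],"angular":[0,0,0],"claw":-1},{"slide":[0,0,-0.5],"angular":[0,0,0],"claw":-1},{"slide":[0,0,-0.5],"angular":[0,0,0],"claw":-1},{"slide":[0,0,-0.5],"angular":[0,0,0],"claw":-1}])

```text
time: 9.95
ee_pos: [0.4699, 0.0317, 0.1076]
tcp_rot: [-180.0, -0.1, -179.0]
wrist_force: [2.5, 3.7, -14.7]
opening: 0.0132
grasp_force: 59.7
```

Call:
play_rows(increments=[{"slide":[0,0,-0.7],"angular":[0,0,0],"claw":-1},{"slide":[0,0,-0.7],"angular":[0,0,0],"claw":-1},{"slide":[0,0,-0.7],"angular":[0,0,0],"claw":-1},{"slide":[0,0,-0.7],"angular":[0,0,0],"claw":-1},{"slide":[0,0,-0.7],"angular":[0,0,0],"claw":-1},{"slide":[0,0,-0.7],"angular":[0,0,0],"claw":-1}])

```text
time: 10.55
ee_pos: [0.47, 0.0317, 0.113]
tcp_rot: [-180.0, -0.0, -179.0]
wrist_force: [-1.7, 4.0, -5.8]
opening: 0.0129
grasp_force: 60.8
```

```bash
python3 -c "
from h import *
go([.470,.032,.1165]);turn(-179.2)"
```

```text
t 10.55 pos [0.47   0.0317 0.113 ] rpy [-180.     -0.   -179.02] F [-1.7  4.  -5.8] T [ 0.96  0.32 -0.07] open 0.0129 grip 60.8347624540329
slide mm [-0.   0.3 -3.5]
q [  3.9  -6.3 -16.3  80.   -0.    2.9] rotvec [-0.   -0.    0.18]
```

The force has dropped, so the gasket has let go. I'll raise about 4 mm more and settle.

Call:
play_rows(increments=[{"slide":[0,0,-0.8],"angular":[0,0,0],"claw":-1},{"slide":[0,0,-0.8],"angular":[0,0,0],"claw":-1},{"slide":[0,0,-0.8],"angular":[0,0,0],"claw":-1},{"slide":[0,0,-0.8],"angular":[0,0,0],"claw":-1},{"slide":[0,0,-0.8],"angular":[0,0,0],"claw":-1},{"slide":[0,0,0],"angular":[0,0,0],"claw":-1},{"slide":[0,0,0],"angular":[0,0,0],"claw":-1},{"slide":[0,0,0],"angular":[0,0,0],"claw":-1}])

```text
time: 11.35
ee_pos: [0.47, 0.0317, 0.1168]
tcp_rot: [-180.0, -0.0, -179.0]
wrist_force: [-2.0, 5.1, -3.3]
opening: 0.0127
grasp_force: 61.1
```

```bash
python3 - <<'E'
from h import *
go([.470,.032,.1165]);turn(-179.2)
b=bot.camera("side")[145:235,235:325,::-1]
p=cv2.imread("pics/s2.png")[:,390:]
cv2.imwrite("pics/s3.png",np.hstack([p,cv2.resize(b,(390,390),interpolation=cv2.INTER_CUBIC)]))
print((proj("side",[.469,.032,.12])-proj("side",[.469,.032,.11]))*390/90)
E
```

```text
t 11.35 pos [0.47   0.0317 0.1168] rpy [-180.     -0.   -179.02] F [-2.   5.1 -3.3] T [ 1.06  0.56 -0.04] open 0.0127 grip 61.146116852760315
slide mm [0.  0.3 0.3]
q [  3.9  -6.4 -15.9  80.5  -0.    2.9] rotvec [-0.   -0.    0.18]
[ -0.76100391 -12.74596174]
```

View pics/s3.png

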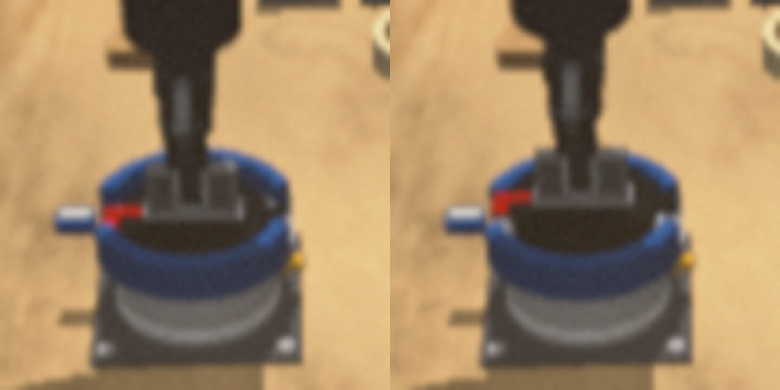

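The pointer rose from y≈212 to y≈198, about 14 px or 11 mm, and it still faces the mark. The wrist carries 3.3 N, which is the lid's weight, so I'm handing in.

```bash
python3 -c "
from workcell import bot
print(bot.job_done())"
```

```text
the job is handed in; nothing more can be done
None
```

The lid is turned to the white mark, free of its gasket, and held in the gripper about 11 mm open; I handed the job in at about 11.4 s but got no verdict back.

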